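# Press the belt tensioner back past its click and hold it

## Robot

A 6-joint arm with a two-finger parallel gripper is mounted at the origin on a cart in front of the work surface, level with it; the furniture and walls round the work are solid. World frame = base frame: x ahead of the robot, y to its left, z up, the work surface at z = 0. Lengths are in m, angles in rad, forces in N, time in s.
With the tool pointing down it reaches from about 0.4 to 0.825 m from the base axis. Payload 7 kg.
Tool frame: the origin (TCP) lies at the centre of the arm's flange, where the gripper is bolted on; the fingertips stand 178 mm ahead of it and the grasp point (between the pads) lies 159 mm ahead of it (arm.tip_reach is the distance from the TCP to the fingertips, in m); z points along the fingers, y is the direction in which the jaws open and shut (so a half turn about z gives the same grasp; the last joint's range is limited). The gripper opens to 88 mm and grips with 3 to 60 N. Pads are 19 mm wide; open, the fingers measure 130 mm over their backs; the gripper's body (78 mm by 193 mm) begins 47 mm behind the grasp point.
Start: joints at [1.617, 0.359, 0.012, 0, -1.224, -0.288], TCP at [0.162, 0.655, 0.405] pointing down, gripper open.
Joint ranges: [-3.07, 3.07], [-1.43, 2.12], [-1.02, 1.25], [-3.03, 1.67], [-3.05, -0], [-3.03, 3.03]. Speed limits (rad/s): [2.39, 2.39, 3.01, 3.14, 3.14, 3.14].

## Interface

Orientations are given as [roll, pitch, yaw] about the fixed x, y, z axes, in that order (R = Rz(yaw) Ry(pitch) Rx(roll)).
In Python, from station import arm gives the robot as it stands.
- The arm moves only by the shell command python3 -m inch 'ROWS' [OPENING] [FORCE]. ROWS is JSON, a list that holds one entry, the list of rows, each a list of 6 numbers: the shift along the world's x, y, z in units of 200 mm (1.0 is 200 mm), then the turn, a rotation vector about the world's x, y, z in units of 180 degrees (1.0 is 180 degrees). A call has 1 to 8 rows; each row is the pose to reach, as a shift and turn from the pose commanded when the call began, turning the shorter way round; what a row does not reach only later rows make up. A row lasts 1/8 s, in which the tool goes at most 62.5 mm and 10.7 degrees, less where a joint would pass 70% of its speed; a pose out of reach is approached as far as the arm can. A call with a number of a shift or a turn outside -1 to 1 is refused whole. A call with a gripper value outside its range is refused whole. OPENING is the finger opening in mm, from 0 to 87.6, set as the call begins (- or left out, the last holds). The fingers move at their own pace and stop on an object; FORCE is the grip in N (left out, the last holds). Time passes only in rows, so rows that repeat a pose let the fingers close. It gives the time, the measured TCP pose, the force and the opening at its end, in the units of the state.
- arm.get_state(): the state, without advancing time (a new reading comes with each control period).
- arm.grab_frame(name): name is "scene" or "top" or "wrist"; returns the picture (420x560x3 uint8, blue, green, red); there is no depth.
- arm.camera_params(name): a dict with "vertical_fov" (degrees; the focal length in pixels is half the picture's height over the tangent of half this angle, whatever the lens; pixels are square), "cx", "cy" (the principal point, pixels), "pose" (4x4, takes a point from camera to world coordinates). Camera axes: x right, y down, z forward; pixel columns grow to the right and rows downward; lengths in m; the calibration is good to about 2 mm. A picture is of the moment at which its call begins: read the wrist's pose just before it. camera_params takes no time and is no camera call; for the wrist camera it gives the pose at the moment of the call.
- arm.job_done(): hands the job in, once; it reports no verdict.
Trained networks look in the newest picture that a camera, given by its name, has taken for a name from the list of things; names that differ only in an ending like _2 or _b are one class to them, and where a whole thing is asked for, a point or a joint stands for the part that bears it (a point fixed in the world has none). Each returns a list of dicts, best first, with "score" (0 to 1); they miss things now and then, are a little off and sometimes report something else, mostly with a low value. They report only what shows in the picture. A call takes as long as a camera call. They do not tell look-alikes from the thing itself.
- arm.search_frame(target, camera): "box" ([left, top, right, bottom] in pixels, round what is visible of it).
- arm.regions_of(target, camera): "region" (420x560 bool, what is visible of it) and "box" ([left, top, right, bottom] in pixels, round what is visible of it).
The state is a dict: "t": time; "q": joint angles; "qd": joint speeds; "joint_efforts": joint torques, N m; "eef_pos": TCP position; "ee_rot": TCP orientation; "force": force on the tool from outside, world axes, zero at the start; "moment": the same for the moment, N m; "width": finger opening in m.
Only numpy, scipy, OpenCV 4.12 (cv2) and the standard library are available. Lean on these libraries where they do the work, as an engineer would, in place of code of your own. Each camera call takes 0.05 s, during which the arm holds its last target.

## Task

On the belt-tensioner jig, pull the red lock plunger straight up to its stop, where it stays up by itself, so that the blue arm is free. Then push the arm's black idler roller back against its spring, past the ratchet click and on until the arm stands clear of the pawl again, close to its back stop, and finish holding it there with the gripper, so that your hand and not the pawl carries the spring. Leave the wrench, the bolt and the bearing where they lie.

Things in the scene. Friction and masses are not known exactly. Their poses are not given: they have to be found in the camera images.
- jig: Grey base plate 200 x 130 x 10 mm, fixed to the bench. Origin: centre of its underside, on the bench top. z up; x along the 200 mm side, from the roller's end to the pawl's end; y to the side the arm leans to at rest. An aluminium bridge (26 mm along x, 124 along y, middle at jig x = +55 mm, top 40 mm above the bench) carries the plunger. Two rubber stop posts by the arm are 27 mm high.
- pivot (a point): Middle of the blue arm's pivot, 20 mm above the bench, at jig x = +30 mm, y = 0. The arm, a bar 20 mm wide, 16 to 24 mm above the bench, turns about the vertical through it. The hub bolt ends 31 mm above the bench. In the jig's axes the roller centre lies at the pivot plus 110 mm x (-cos(0.38 - angle), sin(0.38 - angle)), angle being the joint tensioner.
- tensioner (a joint): Angle of the blue arm, rad: 0 at rest, 0.72 at the back stop; grows anticlockwise seen from above (roller goes from the jig's +y to its -y side). Blocked near 0.1 while the plunger is down. The pawl climbs the ratchet tooth from about 0.15 and drops behind it near 0.46 (the click); let go, the arm rests on the pawl near 0.49. Above 0.55 the tooth is clear of the pawl.
- idler: The black idler roller; origin on its axis at its underside, 26 mm above the bench. Its spring load: the arm pushes back along the arc with about 4 N at rest and 8 N at the back stop, and about 3 N more while the pawl climbs the tooth.
- idler_center (a point): Centre of the black idler roller on the arm's end, 39 mm above the bench and 110 mm from the pivot. Upright, 32 mm across with a 36 mm flange on its lowest 3 mm, from 26 to 52 mm above the bench; a 12 mm shaft end stands 2 mm higher. It turns freely on its shaft. Grip it from above or push it from its side.
- plunger (a joint): How far the red plunger knob is pulled up, m: 0 down (arm locked), 0.0185 at its upper stop. A spring pulls it down with 1.5 to 3 N; between about 0.008 and 0.013 a spring ball must be passed (about 5 N more); beyond 0.015 the ball keeps it up when let go, at about 0.017. Let go earlier, it snaps back down.
- plunger_knob (a point): Middle of the red plunger knob, an upright fluted cylinder 25 mm across and 22 mm high. At the start 72 mm above the bench (knob from 61 to 83 mm), over a barrel 18 mm across; it slides straight up. It stands at jig x = +55 mm, y = +16 mm.
- pawl (a joint): How far the brass pawl, a 6 mm pin in a dark housing at the jig's +x end, is pushed outward by the ratchet tooth, m: 0 when sprung fully in, 5 to 6 mm (0.005 to 0.006) on the tip of the tooth, 0 again after the click.
- wrench: Combination wrench, 26 x 167 x 6 mm, loose on the bench beyond the jig's -x end; origin at the centre of its underside. Not to be disturbed.
- bolt: Hex bolt, 19 x 57 x 17 mm, lying loose on the jig's -y side; origin at the centre of its underside. Not to be disturbed.
- bearing: Ball bearing, 32 mm across, 10 mm high, lying flat and loose on the jig's -y side; origin at the centre of its underside. Not to be disturbed.
Things that resemble listed ones, but are neither listed nor needed, are in the scene too. What is shaped like the jig but pink is not meant.

How it is judged:
On the way, in this order (a step that is already met when the one before it is completed fails the run):
1. the plunger is pulled up to its stop (over 16 mm) while the arm is still at rest (under 0.15 rad) (value of joint plunger above 0.016 m and value of joint tensioner below 0.15 rad), for 0.2 s.
2. the arm is past the click (over 0.55 rad) with the pawl dropped in behind the tooth (value of joint tensioner above 0.55 rad and value of joint pawl below 0.002 m), for 0.2 s.
At the end, for the whole second after the job is handed in: The arm is held still (under 0.1 rad/s) beyond 0.55 rad by the gripper, which presses the roller with more than 2 N; the pawl has dropped in (under 2 mm out) and, the tooth being clear of it, carries none of the load; the plunger is still up (over 14 mm) (all of step 2 and value of joint plunger above 0.014 m and velocity of joint tensioner between -0.1 and 0.1 rad/s and contact force between the fingers and idler above 2 N); the arm keeps its last pose, push and grip.
It fails at once if the wrench is moved more than 25 mm (distance of wrench from where it was at the start of the episode above 0.025 m).
It fails at once if the bolt is moved more than 25 mm (distance of bolt from where it was at the start of the episode above 0.025 m).
It fails at once if the bearing is moved more than 25 mm (distance of bearing from where it was at the start of the episode above 0.025 m).
It also fails if it takes over 42 s, if anything falls off the work surface, if the arm or the gripper's body presses on something with over 40 N, if the wrist force passes 120 N, or if a joint passes its speed limit or range.

## Working session

There is one attempt and no reset: what is moved stays moved. The work goes in short steps, Python scripts to look and compute and a shell command to move; the robot and the scene stay as the last step left them, time stands still between calls to the robot, and variables do not carry over. Pictures are saved under pics/ and viewed, and the job is handed in when it is done.

```bash
mkdir -p pics; ls
python3 - <<'E'
from station import arm
import cv2
s=arm.get_state();print(s['t'],s['eef_pos'],s['ee_rot'],s['force'],s['width'])
for n in('scene','top','wrist'):
    p=arm.camera_params(n);print(n,p['vertical_fov'],p['cx'],p['cy'],p['pose'].round(4).tolist() if hasattr(p['pose'],'round') else p['pose'])
    cv2.imwrite(f'pics/a_{n}.png',arm.grab_frame(n))
E
```

```text
pics
0.0 [0.16159164 0.65518227 0.40371278] [ 3.13995839e+00 -1.40638595e-04 -2.41950602e-01] [ 0.41725636 -0.15540788  0.34687228] 0.0879666606800095
scene 56.22948603711882 279.6227966661108 210.74288815419848 [[0.571, -0.5968, 0.5638, 0.0776], [-0.8209, -0.4228, 0.3838, -0.5578], [0.0093, -0.682, -0.7313, 0.7044], [0.0, 0.0, 0.0, 1.0]]
top 53.11085251419278 280.8038240734507 210.29063189195256 [[-0.0207, -0.9983, 0.0553, 0.4855], [-0.9998, 0.0206, -0.0013, -0.2618], [0.0002, -0.0553, -0.9985, 0.9249], [0.0, 0.0, 0.0, 1.0]]
wrist 61.09871768229608 279.6530337830466 216.84858553210523 [[-0.2391, -0.9281, -0.2852, 0.2394], [-0.971, 0.2294, 0.0676, 0.6364], [0.0027, 0.2931, -0.9561, 0.3827], [0.0, 0.0, 0.0, 1.0]]
```

View pics/a_scene.png

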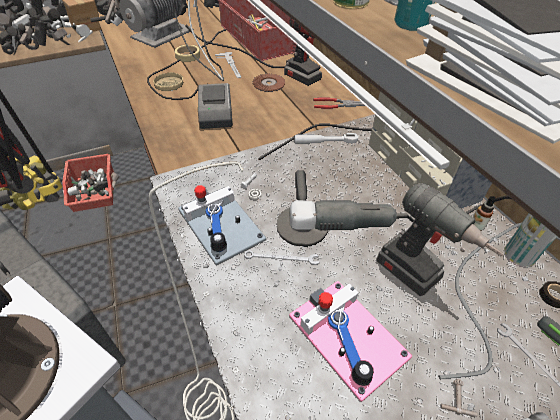

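View pics/a_top.png

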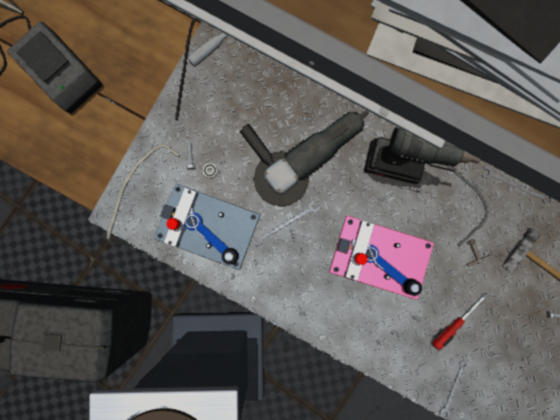

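```bash
cat > h.py <<'E'
from station import arm
import numpy as np, cv2
def K(p):
    f=210/np.tan(np.radians(p['vertical_fov'])/2); return f,p['cx'],p['cy'],np.array(p['pose'])
def ray(p,u,v,z):
    f,cx,cy,T=K(p); d=T[:3,:3]@np.array([(u-cx)/f,(v-cy)/f,1]); o=T[:3,3]; return o+d*(z-o[2])/d[2]
def proj(p,X):
    f,cx,cy,T=K(p); c=T[:3,:3].T@(np.array(X)-T[:3,3]); return np.array([f*c[0]/c[2]+cx,f*c[1]/c[2]+cy])
E
python3 - <<'E'
from h import *
for c in('top','scene'):
    arm.grab_frame(c)
    for t in('jig','plunger_knob','idler','bolt','bearing','wrench'):
        for d in arm.search_frame(t,c): print(c,t,round(d['score'],2),np.round(d['box'],1))
print(arm.get_state()['t'])
E
```

```text
top jig 0.9 [328.7 214.2 435.  299.3]
top jig 0.79 [154.5 182.7 260.9 268.2]
top idler 0.76 [221.5 248.7 238.  265.8]
top idler 0.5 [403.4 280.1 422.4 294.7]
top bolt 0.7 [189.9 141.7 193.7 171.1]
top bearing 0.49 [202.4 161.6 214.9 175.2]
top wrench 0.87 [258.5 202.1 320.9 242.3]
scene jig 0.84 [177.1 187.2 264.9 265.7]
scene jig 0.67 [292.2 283.7 410.5 402.9]
scene jig 0.23 [206.  199.6 225.  251.7]
scene plunger_knob 0.66 [316.9 288.7 335.4 307.9]
scene plunger_knob 0.46 [191.6 184.7 207.7 197.6]
scene idler 0.81 [352.2 360.7 373.5 385.6]
scene idler 0.69 [210.5 233.7 227.8 249.2]
scene bearing 0.59 [249.7 188.7 261.1 197.1]
0.85
```

Run:
```python
from h import *
im=arm.grab_frame('top');p=arm.camera_params('top')
def fit(p,d):
    pass
for d in arm.regions_of('jig','top'):
    m=d['region'].astype(np.uint8); 
    if d['box'][0]>300: continue
    c=max(cv2.findContours(m,0,1)[0],key=cv2.contourArea)
    r=cv2.minAreaRect(c); b=cv2.boxPoints(r);print(d['score'],b.round(1).tolist(),[ray(p,*q,0.01)[:2].round(4).tolist() for q in b], 'c',ray(p,*r[0],.01).round(4))
for t,z in(('plunger_knob',.083),('idler',.052),('bolt',.008),('bearing',.01)):
    for d in arm.regions_of(t,'top'):
        ys,xs=np.nonzero(d['region']);print(t,d['score'],xs.mean(),ys.mean(),ray(p,xs.mean(),ys.mean(),z).round(4))
cv2.imwrite('pics/b.png',cv2.resize(im[120:290,90:330],None,fx=3.3,fy=3.3,interpolation=cv2.INTER_CUBIC))
```

```text
0.74 [[150.1999969482422, 237.6999969482422], [171.39999389648438, 181.1999969482422], [260.29998779296875, 214.5], [239.10000610351562, 271.0]] [[0.4824, 0.0218], [0.605, -0.025], [0.5279, -0.2182], [0.4064, -0.1701]] c [ 0.5051 -0.098   0.01  ]
0.39 [[221.0, 247.0], [237.0, 247.0], [237.0, 264.0], [221.0, 264.0]] [[0.4591, -0.1316], [0.4584, -0.1663], [0.4217, -0.1658], [0.4224, -0.1312]] c [ 0.4404 -0.1487  0.01  ]
plunger_knob 0.58 172.1346153846154 223.76923076923077 [ 0.5096 -0.0447  0.083 ]
plunger_knob 0.5 359.95238095238096 258.44444444444446 [ 0.4327 -0.4188  0.083 ]
idler 0.71 411.3884892086331 286.43884892086334 [ 0.3712 -0.5287  0.052 ]
idler 0.7 230.02645502645504 256.2010582010582 [ 0.4409 -0.156   0.052 ]
bolt 0.46 189.5546875 156.84375 [ 0.6582 -0.0647  0.008 ]
bearing 0.49 209.4506172839506 170.41358024691357 [ 0.6269 -0.1085  0.01  ]
```

View pics/b.png

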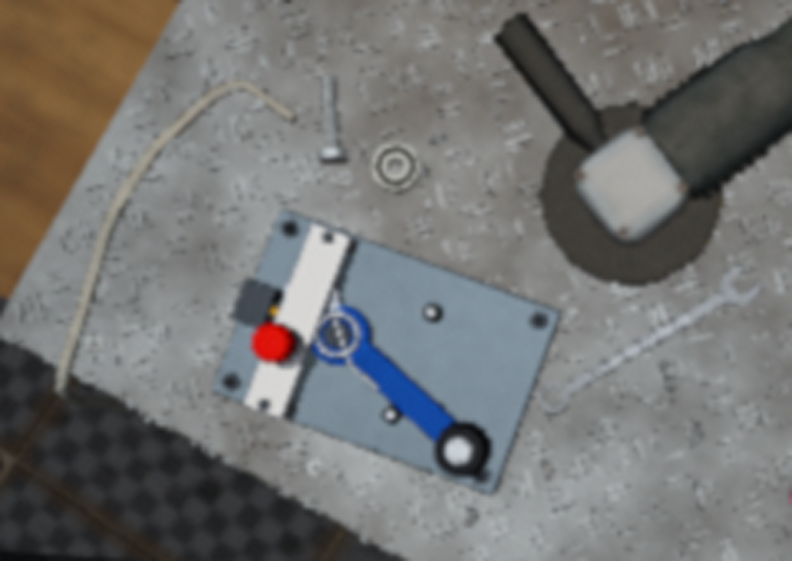

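View pics/a_wrist.png

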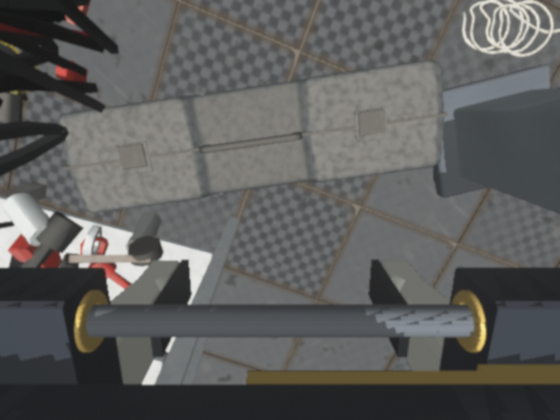

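Run:
```python
from h import *
from scipy.optimize import least_squares
p=arm.camera_params('top')
px=np.array([(285,208),(560,312),(495,492),(217,392)])/3.3+[90,120]
loc=np.array([(.1,-.065),(-.1,-.065),(-.1,.065),(.1,.065)])
W=np.array([ray(p,*q,.01)[:2] for q in px])
def R(a): return np.array([[np.cos(a),-np.sin(a)],[np.sin(a),np.cos(a)]])
r=least_squares(lambda v:((loc@R(v[2]).T+v[:2])-W).ravel(),[.5,-.1,1.2])
x,y,a=r.x;print(r.x,np.degrees(a));print((r.fun*1000).round(1))
J=lambda X,Y:(R(a)@[X,Y]+[x,y])
for nm,q in dict(knob=J(.055,.016),pivot=J(.03,0),**{f'idl{t}':J(.03-.11*np.cos(.38-t),.11*np.sin(.38-t)) for t in(0,.15,.3,.46,.6,.65,.72)}).items(): print(nm,q.round(4),np.hypot(*q).round(3))
s=arm.camera_params('scene')
for c in('top','scene'):
    im=arm.grab_frame(c);P=arm.camera_params(c)
    im=cv2.resize(im,None,fx=3,fy=3,interpolation=cv2.INTER_CUBIC)
    for X,Y,z in [(*l,.01) for l in loc]+[(.055,.016,.083),(.055,.016,.061),(.03-.11*np.cos(.38),.11*np.sin(.38),.054),(.03,0,.031),(.042,.062,.04),(.068,.062,.04),(.042,-.062,.04)]:
        u=(proj(P,[*J(X,Y),z])+.5)*3;cv2.circle(im,tuple(int(i) for i in u),4,(0,255,0),-1)
    o=(420,520) if c=='top' else(500,520)
    cv2.imwrite(f'pics/c_{c}.png',im[o[1]:o[1]+320,o[0]:o[0]+400])
```

```text
[ 0.50471332 -0.10371405  1.20100558] 68.81255107884725
[ 0.8  1.8  1.3 -3.6 -2.6 -1.3  0.5  3.2]
knob [ 0.5097 -0.0466] 0.512
pivot [ 0.5156 -0.0757] 0.521
idl0 [ 0.4406 -0.1562] 0.467
idl0.15 [ 0.4535 -0.1665] 0.483
idl0.3 [ 0.4677 -0.1748] 0.499
idl0.46 [ 0.4841 -0.1812] 0.517
idl0.6 [ 0.4991 -0.1845] 0.532
idl0.65 [ 0.5046 -0.1852] 0.538
idl0.72 [ 0.5123 -0.1857] 0.545
```

View pics/c_top.png

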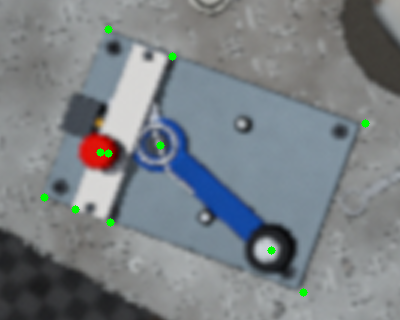

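View pics/c_scene.png

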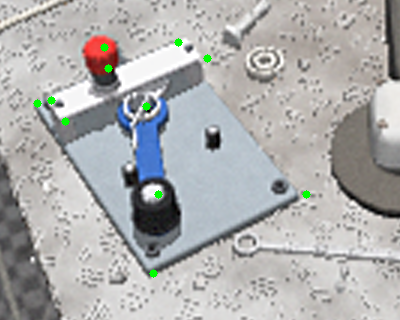

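```bash
python3 -m inch '[[[0.11,-0.22,0,0,0,-0.025],[0.22,-0.44,0,0,0,-0.05],[0.33,-0.66,0,0,0,-0.075],[0.44,-0.88,0,0,0,-0.1]]]' 70 20
python3 -m inch '[[[0.11,-0.22,0,0,0,-0.025],[0.22,-0.44,0,0,0,-0.05],[0.33,-0.66,0,0,0,-0.075],[0.44,-0.88,0,0,0,-0.1]]]'
```

```text
t: 1.75
eef_pos: [0.2502, 0.4778, 0.4048]
ee_rot: [-3.141, 0.0, -0.558]
force: [-0.8, 0.2, -0.1]
width: 0.0698
t: 2.25
eef_pos: [0.338, 0.3018, 0.405]
ee_rot: [-3.141, 0.0, -0.872]
force: [1.1, 0.8, 0.2]
width: 0.0698
```

Run:
```python
from h import *
# grinder height: pick by eye later
cv2.imwrite('pics/d_scene.png',cv2.resize(arm.grab_frame('scene')[160:280,160:400],None,fx=3.2,fy=3.2,interpolation=cv2.INTER_CUBIC))
```

```text
(no output)
```

View pics/d_scene.png

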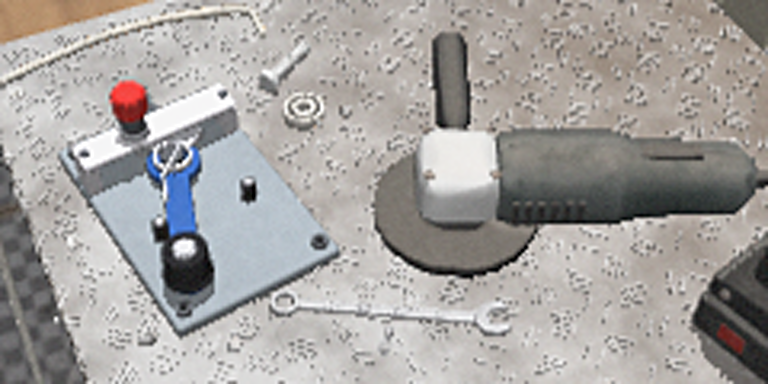

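```bash
python3 - <<'E'
from h import *
t=arm.camera_params('top');s=arm.camera_params('scene')
for z in(.03,.05,.07,.09,.11): print(z,ray(t,283,178,z).round(3),ray(s,303,210,z).round(3))
E
python3 -m inch '[[[0.11,-0.22,0,0,0,-0.025],[0.22,-0.44,0,0,0,-0.05],[0.33,-0.66,0,0,0,-0.075],[0.44,-0.88,0,0,0,-0.1]]]'
python3 -m inch '[[[0.11,-0.22,-0.05,0,0,-0.025],[0.22,-0.44,-0.1,0,0,-0.05],[0.33,-0.66,-0.15,0,0,-0.075],[0.42,-0.86,-0.25,0,0,-0.094],[0.42,-0.86,-0.25,0,0,-0.094]]]'
python3 - <<'E'
from h import *
p=arm.camera_params('wrist');im=arm.grab_frame('wrist')
print(np.array(p['pose']).round(4).tolist())
for t in('plunger_knob','idler','jig'):
    for d in arm.search_frame(t,'wrist'): print(t,round(d['score'],2),np.round(d['box'],1))
cv2.imwrite('pics/e.png',im)
E
```

```text
0.03 [ 0.604 -0.269  0.03 ] [ 0.631 -0.247  0.03 ]
0.05 [ 0.602 -0.269  0.05 ] [ 0.615 -0.257  0.05 ]
0.07 [ 0.599 -0.269  0.07 ] [ 0.598 -0.266  0.07 ]
0.09 [ 0.596 -0.269  0.09 ] [ 0.582 -0.275  0.09 ]
0.11 [ 0.594 -0.268  0.11 ] [ 0.566 -0.284  0.11 ]
t: 2.8
eef_pos: [0.426, 0.1259, 0.4051]
ee_rot: [-3.14, 0.0, -1.186]
force: [0.5, 0.5, -0.2]
width: 0.07
t: 3.42
eef_pos: [0.5098, -0.047, 0.3529]
ee_rot: [3.138, -0.001, -1.484]
force: [-0.4, -0.2, 0.4]
width: 0.0699
[[-0.9962, -0.0819, -0.0296, 0.5175], [-0.087, 0.9532, 0.2896, -0.1258], [0.0045, 0.2911, -0.9567, 0.3317], [0.0, 0.0, 0.0, 1.0]]
plunger_knob 0.74 [262.3 202.5 292.7 240.9]
idler 0.73 [354.3  57.5 404.5 102.7]
jig 0.55 [182.4   0.  410.  258.1]
```

View pics/e.png

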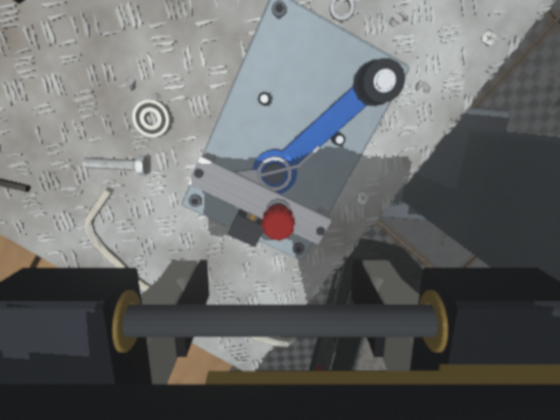

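Run:
```python
from h import *
from scipy.optimize import least_squares
im=arm.grab_frame('wrist');p=arm.camera_params('wrist')
def box(x,y,r,z0,z1):
    a=np.linspace(0,6.28,40);P=np.array([proj(p,[x+r*np.cos(t),y+r*np.sin(t),z]) for z in(z0,z1) for t in a]);return np.r_[P.min(0),P.max(0)]
hsv=cv2.cvtColor(im,cv2.COLOR_BGR2HSV);m=((hsv[...,0]<8)|(hsv[...,0]>172))&(hsv[...,1]>150)&(hsv[...,2]>60)
n,l,st,_=cv2.connectedComponentsWithStats(m[:280].astype(np.uint8));i=1+st[1:,4].argmax();b=st[i];B=np.array([b[0],b[1],b[0]+b[2],b[1]+b[3]]);print('redbox',B)
f=least_squares(lambda v:box(*v,.0125,.061,.083)-B,[.51,-.047]);print('knob',f.x,f.fun.round(1))
d=arm.search_frame('idler','wrist')[0]['box'];f2=least_squares(lambda v:box(*v,.016,.029,.052)-d,[.44,-.156]);print('idler',f2.x,f2.fun.round(1))
print(arm.get_state()['eef_pos'])
```

```text
redbox [264 205 295 234]
knob [ 0.51031783 -0.04126267] [-1.3 -5.2  1.3  5.2]
idler [ 0.44276917 -0.15183919] [-0.2 -1.5  0.2  1.7]
[ 0.50956644 -0.04381607  0.35537553]
```

Run:
```python
from h import *
from scipy.optimize import least_squares
im=arm.grab_frame('wrist');p=arm.camera_params('wrist')
def box(x,y,r,z0,z1):
    a=np.linspace(0,6.28,40);P=np.array([proj(p,[x+r*np.cos(t),y+r*np.sin(t),z]) for z in(z0,z1) for t in a]);return np.r_[P.min(0),P.max(0)]
for t,r,z0,z1 in(('plunger_knob',.0125,.061,.083),('idler',.016,.029,.052)):
  d=arm.search_frame(t,'wrist')[0]['box'];f=least_squares(lambda v:box(*v,r,z0,z1)-d,[.47,-.1]);print(t,np.round(d,1),f.x.round(4),f.fun.round(1))
s=arm.get_state();print(s['t'],s['eef_pos'],s['ee_rot'])
Q=[(.5097,-.0466),(.5103,-.042)]
for k,(x,y) in enumerate(Q):
    for z in(.061,.083):
        pts=np.array([proj(p,[x+.0125*np.cos(a),y+.0125*np.sin(a),z]) for a in np.linspace(0,6.28,30)])
        im=cv2.polylines(im.copy(),[((pts+.5)*16).astype(np.int32)],True,[(0,255,0),(255,0,255)][k],1,8,4)
cv2.imwrite('pics/f.png',cv2.resize(im[170:270,220:340],None,fx=5,fy=5,interpolation=cv2.INTER_NEAREST))
```

```text
plunger_knob [263.3 198.1 296.8 236. ] [ 0.5101 -0.0431] [-0.1 -0.7  0.1  0.7]
idler [357.8  53.9 406.7 101.3] [ 0.4418 -0.1514] [-0.5  0.3  0.4 -0.3]
3.875 [ 0.50954317 -0.0439574   0.35519866] [-3.14054717e+00  2.21977873e-04 -1.47815452e+00]
```

View pics/f.png

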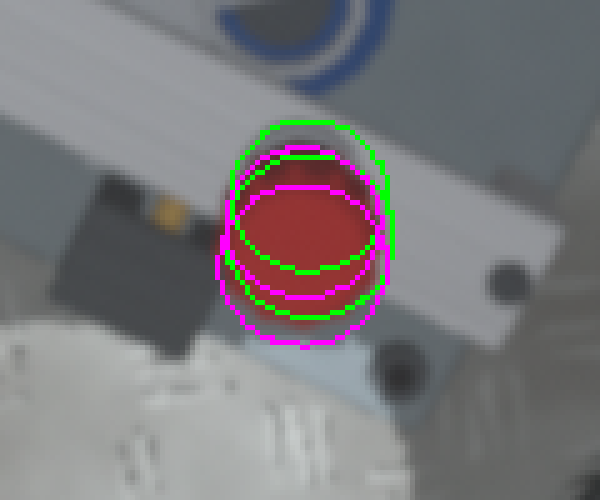

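```bash
python3 -m inch '[[[0,0,-0.2,0,0,0],[0,0,-0.4,0,0,0],[0,0,-0.55,0,0,0],[0,0,-0.615,0,0,0],[0,0,-0.615,0,0,0]]]' 60 40
python3 -m inch '[[[0,0,0,0,0,0],[0,0,0,0,0,0],[0,0,0,0,0,0],[0,0,0,0,0,0]]]' 10 40
python3 - <<'E'
from h import *
s=arm.get_state();print(s['t'],s['eef_pos'],s['width'],s['force'])
cv2.imwrite('pics/g.png',cv2.resize(arm.grab_frame('scene')[130:290,130:330],None,fx=3.5,fy=3.5))
E
```

```text
t: 4.5
eef_pos: [0.5097, -0.0444, 0.2315]
ee_rot: [3.141, -0.0, -1.479]
force: [0.0, -0.3, 0.7]
width: 0.0597
t: 5.0
eef_pos: [0.5097, -0.0447, 0.232]
ee_rot: [-3.141, 0.0, -1.48]
force: [-0.3, -0.5, 0.6]
width: 0.0252
5.0 [ 0.50970062 -0.04467274  0.23204984] 0.02521240949902061 [-0.29012325 -0.45653849  0.60254331]
```

View pics/g.png

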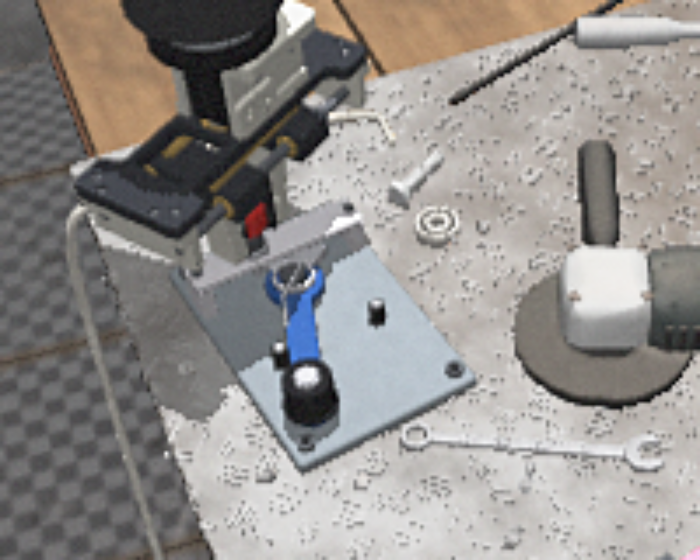

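```bash
python3 -m inch '[[[0,0,0.02,0,0,0],[0,0,0.045,0,0,0],[0,0,0.07,0,0,0],[0,0,0.09,0,0,0],[0,0,0.09,0,0,0],[0,0,0.092,0,0,0],[0,0,0.092,0,0,0]]]'
python3 -c "
from h import *
s=arm.get_state();print(s['eef_pos'],s['force'],s['width'])"
```

```text
t: 5.92
eef_pos: [0.5099, -0.0446, 0.2501]
ee_rot: [-3.141, 0.0, -1.479]
force: [5.4, -1.8, -3.3]
width: 0.0228
[ 0.50993896 -0.04459204  0.25012116] [ 5.35064096 -1.76614202 -3.25574985] 0.022760880811197596
```

```bash
python3 -m inch '[[[0,0,0.005,0,0,0],[0,0,0.01,0,0,0],[0,0,0.01,0,0,0]]]'
python3 - <<'E'
from h import *
cv2.imwrite('pics/h.png',cv2.resize(arm.grab_frame('scene')[150:250,150:290],None,fx=5,fy=5,interpolation=cv2.INTER_CUBIC))
cv2.imwrite('pics/h2.png',arm.grab_frame('wrist'))
E
```

```text
t: 6.3
eef_pos: [0.51, -0.0446, 0.2506]
ee_rot: [-3.142, 0.0, -1.48]
force: [11.2, -2.8, -19.1]
width: 0.0227
```

View pics/h.png

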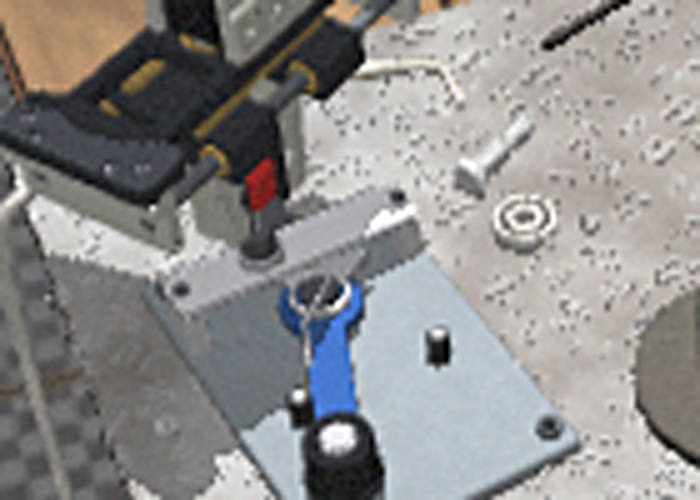

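View pics/h2.png

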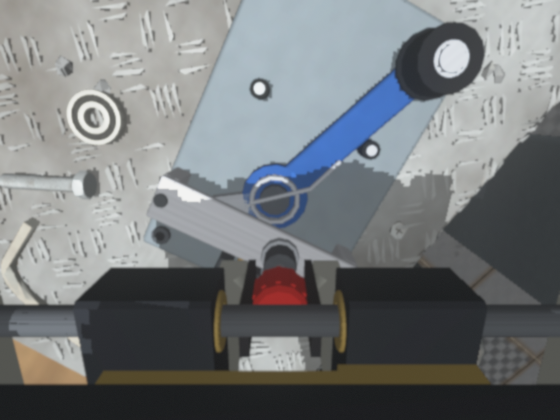

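```bash
python3 -m inch '[[[0,0,-0.009,0,0,0],[0,0,-0.009,0,0,0],[0,0,-0.009,0,0,0]]]'
python3 -m inch '[[[0,0,0,0,0,0],[0,0,0,0,0,0],[0,0,0,0,0,0]]]' 60
python3 -m inch '[[[0,0,0.12,0,0,0],[0,0,0.26,0,0,0],[-0.1,-0.15,0.3,0,0,0],[-0.22,-0.35,0.3,0,0,0],[-0.34,-0.54,0.3,0,0,0],[-0.34,-0.54,0.3,0,0,0],[-0.34,-0.54,0.3,0,0,0]]]'
python3 - <<'E'
from h import *
s=arm.get_state();print(s['t'],s['eef_pos'])
cv2.imwrite('pics/i.png',cv2.resize(arm.grab_frame('scene')[150:280,140:310],None,fx=4,fy=4,interpolation=cv2.INTER_CUBIC))
cv2.imwrite('pics/i2.png',arm.grab_frame('wrist'))
E
```

```text
t: 6.78
eef_pos: [0.51, -0.0446, 0.2502]
ee_rot: [-3.141, -0.0, -1.479]
force: [4.8, -1.3, -4.1]
width: 0.023
t: 7.15
eef_pos: [0.5091, -0.0448, 0.2501]
ee_rot: [3.14, -0.0, -1.48]
force: [-0.2, -0.8, 0.0]
width: 0.0471
t: 8.02
eef_pos: [0.4416, -0.1528, 0.3104]
ee_rot: [-3.141, 0.0, -1.48]
force: [0.4, 0.5, -0.1]
width: 0.0598
8.025 [ 0.44163404 -0.15275837  0.31042708]
```

View pics/i.png

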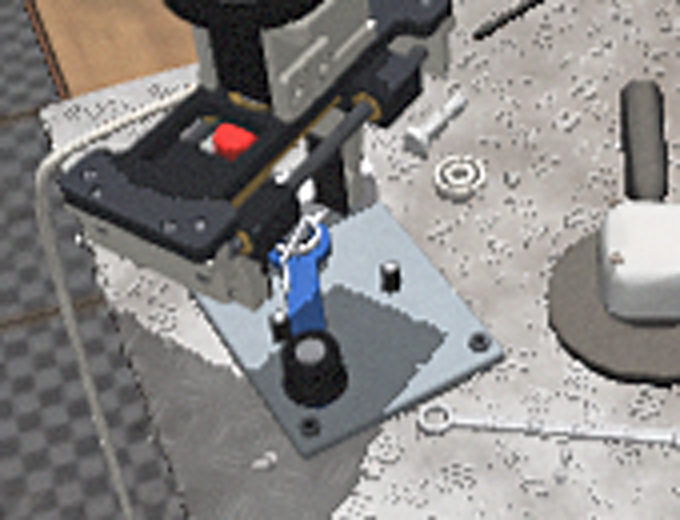

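View pics/i2.png

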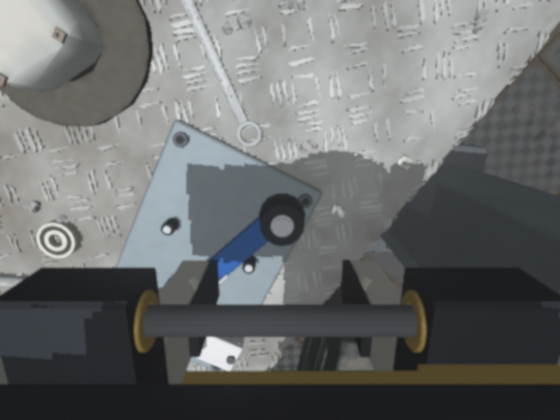

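Run:
```python
from h import *
from scipy.optimize import least_squares
arm.grab_frame('wrist');p=arm.camera_params('wrist')
def box(x,y,r,z0,z1):
    a=np.linspace(0,6.28,40);P=np.array([proj(p,[x+r*np.cos(t),y+r*np.sin(t),z]) for z in(z0,z1) for t in a]);return np.r_[P.min(0),P.max(0)]
d=arm.search_frame('idler','wrist')[0]['box'];f=least_squares(lambda v:box(*v,.016,.029,.052)-d,[.47,-.1]);print(np.round(d,1),f.x.round(4),f.fun.round(1))
s=arm.camera_params('scene')
for z in(.061,.083,.078,.100): print(z,proj(s,[.51,-.0445,z]).round(1))
print(arm.get_state()['t'])
```

```text
[260.1 193.6 304.5 244.2] [ 0.441  -0.1545] [-0.6 -0.2  0.6  0.3]
0.061 [201.8 195.1]
0.083 [200.5 188.2]
0.078 [200.8 189.8]
0.1 [199.4 182.7]
8.225
```

```bash
python3 -m inch '[[[0,-0.004,-0.15,0,0,0],[0,-0.004,-0.3,0,0,0],[0,-0.004,-0.42,0,0,0],[0,-0.004,-0.5,0,0,0],[0,-0.004,-0.5,0,0,0]]]'
python3 -m inch '[[[0,0,0,0,0,0],[0,0,0,0,0,0],[0,0,0,0,0,0]]]' 15 25
python3 - <<'E'
from h import *
s=arm.get_state();print(s['t'],s['eef_pos'],s['width'],s['force'])
cv2.imwrite('pics/j.png',cv2.resize(arm.grab_frame('scene')[150:280,140:310],None,fx=4,fy=4,interpolation=cv2.INTER_CUBIC))
E
```

```text
t: 8.85
eef_pos: [0.4415, -0.153, 0.2092]
ee_rot: [3.139, 0.0, -1.479]
force: [-0.5, 0.4, 0.6]
width: 0.06
t: 9.22
eef_pos: [0.4418, -0.1534, 0.2109]
ee_rot: [-3.14, -0.0, -1.48]
force: [-0.3, -0.4, 0.4]
width: 0.0357
9.225 [ 0.4418338  -0.15342051  0.21086058] 0.03570320183701443 [-0.26556315 -0.35323862  0.4252565 ]
```

View pics/j.png

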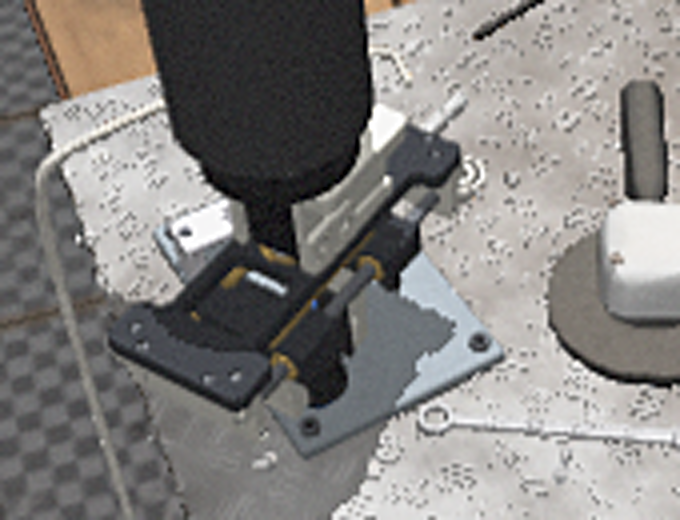

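```bash
python3 -m inch '[[[0,0,0,0,0,0],[0,0,0,0,0,0]]]'
python3 - <<'E'
import numpy as np
P=np.array([.516,-.0734]);x0=np.array([.4415,-.1537]);d=x0-P;print(np.hypot(*d));d*=.11/np.hypot(*d)
for t in(0,.1,.2,.3,.4,.46,.5,.55,.6,.63,.65,.68):
    c,s=np.cos(t),np.sin(t);r=np.array([[c,-s],[s,c]])@d;q=(r-d);print(t,q.round(4),(q/.2).round(3))
E
```

```text
t: 9.52
eef_pos: [0.441, -0.1535, 0.2106]
ee_rot: [3.141, 0.0, -1.48]
force: [-2.6, 1.8, 6.2]
width: 0.0311
0.10953693441027096
0 [0. 0.] [0. 0.]
0.1 [ 0.0084 -0.0071] [ 0.042 -0.035]
0.2 [ 0.0175 -0.0133] [ 0.088 -0.066]
0.3 [ 0.0272 -0.0185] [ 0.136 -0.093]
0.4 [ 0.0373 -0.0228] [ 0.187 -0.114]
0.46 [ 0.0436 -0.0248] [ 0.218 -0.124]
0.5 [ 0.0478 -0.026 ] [ 0.239 -0.13 ]
0.55 [ 0.0532 -0.0272] [ 0.266 -0.136]
0.6 [ 0.0586 -0.0282] [ 0.293 -0.141]
0.63 [ 0.0619 -0.0286] [ 0.309 -0.143]
0.65 [ 0.0641 -0.0288] [ 0.32  -0.144]
0.68 [ 0.0673 -0.0291] [ 0.337 -0.146]
```

```bash
python3 -m inch '[[[0.02,-0.017,0,0,0,0],[0.042,-0.035,0,0,0,0],[0.065,-0.051,0,0,0,0],[0.088,-0.066,0,0,0,0],[0.112,-0.08,0,0,0,0],[0.136,-0.093,0,0,0,0],[0.161,-0.104,0,0,0,0],[0.187,-0.114,0,0,0,0]]]'
python3 -c "
from h import *
s=arm.get_state();print(s['t'],s['eef_pos'],s['force'],s['moment'],s['width'])
cv2.imwrite('pics/k.png',arm.grab_frame('top')[120:300,100:340].repeat(3,0).repeat(3,1))
cv2.imwrite('pics/k2.png',arm.grab_frame('wrist'))"
```

```text
t: 10.52
eef_pos: [0.4779, -0.1762, 0.2105]
ee_rot: [3.139, 0.001, -1.48]
force: [-5.7, 1.7, 8.7]
width: 0.0307
10.525 [ 0.47785582 -0.17623951  0.21050472] [-5.65940487  1.72929193  8.73331183] [ 0.92484146  1.92619073 -0.00443415] 0.030727296157926638
```

View pics/k.png

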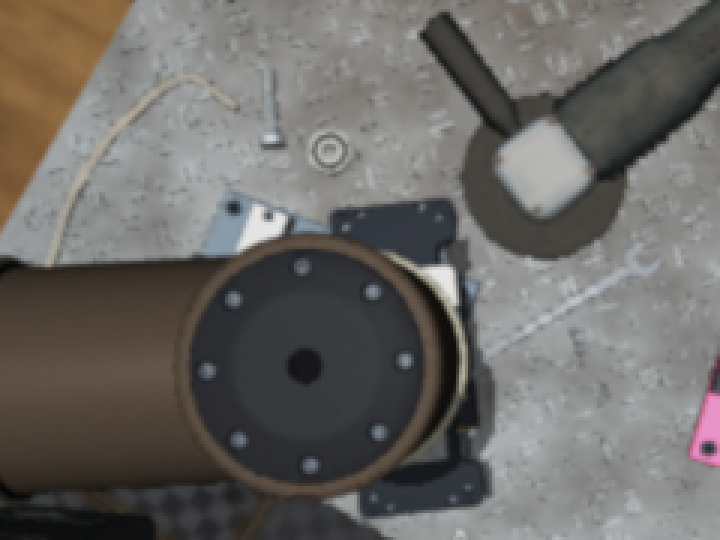

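View pics/k2.png

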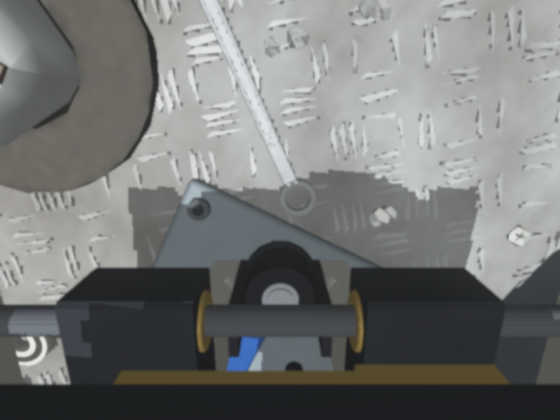

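```bash
python3 -m inch '[[[0.025,-0.008,0,0,0,0],[0.052,-0.016,0,0,0,0],[0.079,-0.022,0,0,0,0],[0.106,-0.027,0,0,0,0],[0.122,-0.029,0,0,0,0],[0.133,-0.03,0,0,0,0],[0.133,-0.03,0,0,0,0],[0.133,-0.03,0,0,0,0]]]'
python3 - <<'E'
from h import *
from scipy.optimize import least_squares
s=arm.get_state();print(s['t'],s['eef_pos'],s['force'],s['qd'],s['width'])
im=arm.grab_frame('wrist');p=arm.camera_params('wrist');cv2.imwrite('pics/l2.png',im)
cv2.imwrite('pics/l.png',cv2.resize(arm.grab_frame('scene')[150:280,140:310],None,fx=4,fy=4,interpolation=cv2.INTER_CUBIC))
arm.grab_frame('wrist')
for d in arm.search_frame('idler','wrist'): print(d)
g=lambda v:proj(p,[*v,.054])
E
```

```text
t: 11.62
eef_pos: [0.5041, -0.1824, 0.2105]
ee_rot: [3.138, 0.0, -1.48]
force: [-8.0, 1.8, 9.4]
width: 0.0308
11.625 [ 0.50405599 -0.18238908  0.21048322] [-8.03828035  1.84735275  9.35393068] [ 0.00055133  0.00043615 -0.00122722 -0.00189773 -0.00114593  0.00066418] 0.030756965841794656
{'box': [248.7, 240.2, 314.6, 301.8], 'score': 0.63}
{'box': [36.0, 339.3, 67.9, 374.8], 'score': 0.62}
```

View pics/l.png

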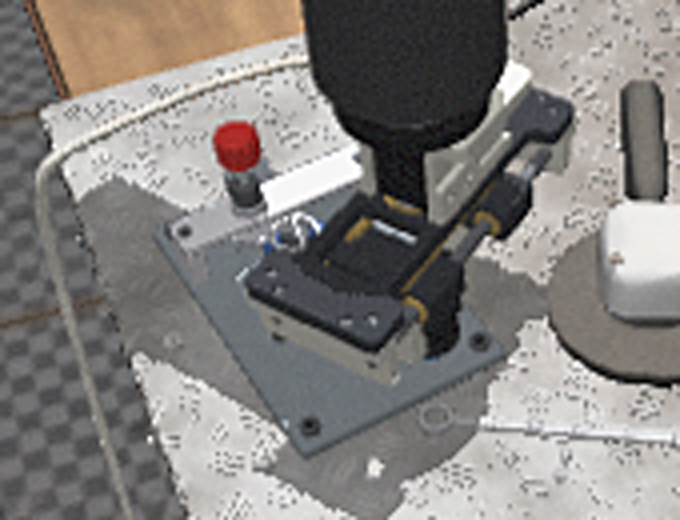

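View pics/l2.png

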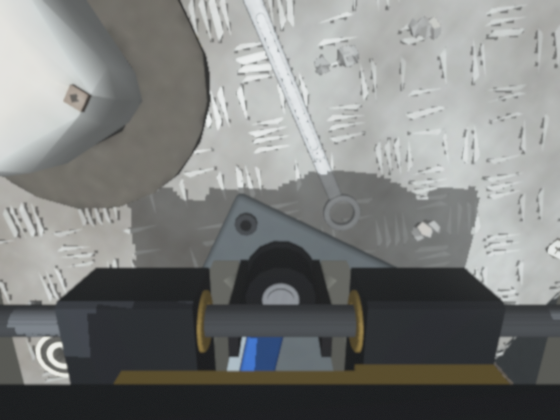

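Run:
```python
from h import *
p=arm.camera_params('wrist')
q=ray(p,281,295,.054);c=ray(p,238,195,.01);print(q,c)
for P in((.516,-.0734),(.5156,-.0757)):
    d=q[:2]-P;a=1.201+np.pi-.38; t=np.arctan2(d[1],d[0])%(2*np.pi); print(np.hypot(*d),t-a)
s=arm.get_state();print(s['t'],s['force'])
```

```text
[ 0.50379697 -0.18543371  0.054     ] [ 0.52862157 -0.21652482  0.01      ]
0.11269634003050927 0.6413012427395763
0.11036665071237481 0.6426476521421591
11.825 [-8.37511643  2.68361588  9.99357397]
```

```bash
python3 -m inch '[[[0,0,0,0,0,0],[0,0,0,0,0,0],[0,0,0,0,0,0]]]'
python3 -c "
from station import arm
print(arm.job_done())"
```

```text
t: 12.2
eef_pos: [0.504, -0.1824, 0.2105]
ee_rot: [3.138, 0.0, -1.48]
force: [-7.7, 1.8, 9.6]
width: 0.031
the job is handed in; nothing more can be done
None
```

I pulled the red plunger up to its stop and pushed the arm back past the click. I handed the job in at 12.2 s with the gripper still holding the roller.

- **Plunger:** it rose 18.6 mm, and the pull there reached 19 N against the stop. After I let go it stayed up, which the last scene picture confirms.
- **Arm angle:** about 0.64 rad by the distance the gripper moved, and also 0.64 rad from the wrist camera. That is beyond the 0.55 rad needed and short of the back stop at 0.72.
- **Hold:** the arm was still, with 25 N of grip set and the fingers closed on the roller at 31 mm. The spring pushes back with about 8 N, as expected at this angle.
- **Unexplained force:** there is also a steady upward force of about 9.5 N on the tool. It appeared when I gripped the roller and I did not find its cause; it is well below the limits.
- **Pawl:** I could not see it directly. That it has dropped in behind the tooth is inferred from the arm angle.
- **Wrench, bolt and bearing:** they look undisturbed in the pictures, and nothing came near them. I did not measure their final positions.

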